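# Put the gift cards away and snap the card tin shut

### The job

Lay the banded pack of gift cards flat in the shallow tray inside the open green tin, then tip the tin's lid forward past upright from behind and leave it, so that it falls shut by its own weight and comes to rest on its catch. Then press the front of the lid down, slowly and firmly but never with more than 25 N, until the spring catch snaps and the lid is fully shut. Do not carry the lid down by hand, do not shove the tin along the board, and leave the other things where they are.

Things in the scene. Friction and masses are not known exactly. Their poses are not given: they have to be found in the camera images.
- card_tin: Green tin, loose on a low wooden board (158x200 mm, 18 to 34 mm high), about 0.9 kg (slides at some 5 N sideways), 124 (x) by 167 (y) by 62 mm shut. Origin: centre of its underside. z up, -x its front (brass clip in the middle, out to 68 mm from the origin), +x its back with the hinge. Walls 2 mm thick rise to 46 mm; inside, a shallow grey tray (104 by 156 mm, x -51 to +53 mm) has its floor 41 mm up.
- card_tin_lid (a joint): Lid angle, rad, about the tin's +y: 0 fully shut (caught by the clip), about 0.06 resting ajar on the clip, 1.75 fully open, leaning back on its stop. Balanced at about 1.38: above that it falls back open, below about 1.2 it falls shut by itself in about a second. Lid 0.13 kg, 15 mm deep with its skirt.
- tin_hinge (a point): Middle of the lid's hinge line at the back of the tin: 59 mm behind the tin's origin, 47 mm above its underside; the line runs along the tin's y.
- lid_edge (a point): Middle of the front edge of the lid's top (outer) face, moving with the lid: 115 mm from the hinge line and 15 mm above it when shut (62 mm above the tin's underside). The edge is 167 mm wide. When the lid is open this edge is at the top and the outer face looks backward.
- clip (a point): Nose of the steel spring clip on the tin's front, 62 mm in front of the tin's origin and 53 mm up. To shut the catch, press down on the lid's top face 0 to 30 mm behind its front edge: the edge sinks about 7 mm against 5 to 12 N (more when pressed faster than about 15 mm/s), the clip snaps over the brass bar on the lid, and the lid then stands on a hard stop.
- card_pack: Banded pack of small cream gift cards, loose, rigid, 84 (x) by 54 (y) by 18 (z) mm (solid part 82 by 52 by 16 mm), 0.09 kg. Origin: centre of its underside; z up. Grasp it across its short side (y).
- counter_sign: Fixed upright card sign, an obstacle: 185 mm wide (y), 25 mm thick, 230 mm high. Origin: centre of its foot.
- drink_dispenser: Fixed big glass drink dispenser on a wire stand, an obstacle: 228 (x) by 220 (y) mm, 430 mm high, its tap pointing to -x. Origin: centre of its foot.
- service_bell: Chromed desk bell, 84 mm wide, 58 mm high, loose; a bystander. Origin: centre of its underside.
- rubber_stamp: Wooden hand stamp with a red handle, 26x38x70 mm, loose; a bystander. Origin: centre of its underside.
- ink_pad: Blue tin ink pad, 56x80x17 mm, loose; a bystander. Origin: centre of its underside.
- glass_1: Small clear glass on the wooden tray, 49 mm wide, 62 mm high, loose; a bystander. Origin: centre of its underside.

How it is judged:
By the outcome, as a careful person would: the job done as asked, in the order asked, and still so for the second after the job is handed in, with the robot touching nothing.
It also fails if it takes over 72 s, if anything falls off the work surface, if the arm or the gripper's body presses on something with over 40 N, if the wrist force passes 120 N, or if a joint passes its speed limit or range.

### The arm

A 6-joint arm with a two-finger parallel gripper is mounted at the origin on a cart in front of the work surface, level with it; the furniture and walls round the work are solid. World frame = base frame: x ahead of the robot, y to its left, z up, the work surface at z = 0. Lengths are in m, angles in rad, forces in N, time in s.
With the tool pointing down it reaches from about 0.35 to 0.775 m from the base axis. Payload 5.5 kg.
Tool frame: the origin (TCP) lies midway between the tips of the shut fingers; the grasp point (between the pads) lies 19 mm behind it; z points along the fingers, y is the line along which they close (so a half turn about z gives the same grasp; the last joint's range is limited). The gripper opens to 85 mm and grips with 20 to 120 N. Pads are 22 mm wide; open, the fingers measure 114 mm over their backs; the gripper's body (76 mm by 85 mm) begins 54 mm behind the grasp point. The pads swing forward as they close: fully open they stand 13 mm farther back than shut.
Start: joints at [1.009, 0.313, 0.046, 1.304, 0, 1.431], TCP at [0.235, 0.525, 0.231] pointing down, gripper open.
Joint ranges: [-2.76, 2.76], [-0.86, 1.69], [-1.03, 1.26], [-2.2, 2.34], [-1.47, 1.5], [-3.14, 3.14]. Speed limits (rad/s): [2.57, 2.57, 3.14, 3.14, 3.14, 3.14].

### API

Orientations are given as a unit quaternion [w, x, y, z].
In Python, from workcell import telemetry, imaging, env gives the robot as it stands. The module is installed in compiled form; this text tells all that it offers.
- The arm moves only by the tool step_arm, never from a script. Its argument "moves" is a list of rows, each a list of 3 entries, a list of its own where there are three numbers: the shift along the tool's x, y, z in mm, then the turn, a rotation vector about the tool's x, y, z in rad, then the finger opening in mm, from 0 to 85.4. A call has 1 to 8 rows; each row is the pose to reach, as a shift and turn from the pose commanded when the call began, along the tool's axes at that moment; what a row does not reach only later rows make up. A row lasts 1/12 s, in which the tool goes at most 41.7 mm and 7.16 degrees, less where a joint would pass 70% of its speed; a pose out of reach is approached as far as the arm can. A call with a gripper value outside its range is refused whole. The fingers move at their own pace and stop on an object; "grip_force" is the grip in N (left out, the last holds). Time passes only in rows, so rows that repeat a pose let the fingers close. It gives the time, the measured TCP pose, the force, the opening and the grip force at its end, in the units of the state.
- telemetry.get_state(): the state, without advancing time (a new reading comes with each control period).
- imaging.read_camera(name): name is "scene" or "top" or "wrist"; returns the picture (400x640x3 uint8, red, green, blue); there is no depth.
- imaging.camera_params(name): a dict with "camera_matrix" (3x3 intrinsics, pixels), "pose" (4x4, takes a point from camera to world coordinates). Camera axes: x right, y up, looking along -z (the intrinsics and any distortion apply to the point x, -y, -z); pixel columns grow to the right and rows downward; lengths in m; the calibration is good to about 2 mm. A picture is of the moment at which its call begins: read the wrist's pose just before it. camera_params takes no time and is no camera call; for the wrist camera it gives the pose at the moment of the call.
- env.hand_in(): hands the job in; it is judged then, once.
The state is a dict: "clock": time; "joint_pos": joint angles; "qvel": joint speeds; "tau": joint torques, N m; "tcp_pos": TCP position; "orientation": TCP orientation; "wrist_force": force on the tool from outside, world axes, zero at the start; "ft_torque": the same for the moment, N m; "finger_gap": finger opening in m; "grip_force": force on a finger pad.
Only numpy, scipy, OpenCV 4.12 (cv2) and the standard library are available. Lean on these libraries where they do the work, as an engineer would, in place of code of your own. Each camera call takes 0.05 s, during which the arm holds its last target. There are 200 camera calls.

## Working session

There is one attempt and no reset: what is moved stays moved. The work goes in short steps, Python scripts to look and compute and a tool call to move; the robot and the scene stay as the last step left them, time stands still between calls to the robot, and variables do not carry over. Pictures are saved under pics/ and viewed, at most 10 in all, crops included, and the job is handed in when it is done.

Besides the shell and the picture viewer there is one more tool, called after "Emit:" as a command line: name --argument value ..., lists and objects as JSON in quotes. step_arm: Moves the arm, as the interface text tells. Its arguments: {"type":"object","properties":{"moves":{"type":"array"},"grip_force":{"type":"number"}},"required":["moves"]}

```bash
mkdir -p pics; python3 - <<'E'
from workcell import telemetry, imaging
import cv2,numpy as np
np.set_printoptions(precision=4,suppress=True)
s=telemetry.get_state();print({k:np.round(v,3) for k,v in s.items()})
for n in("scene","top"):
    im=imaging.read_camera(n);cv2.imwrite(f"pics/{n}0.png",im[:,:,::-1]);p=imaging.camera_params(n);print(n,p)
E
```

```text
{'clock': np.float64(0.0), 'joint_pos': array([1.009, 0.314, 0.045, 1.304, 0.   , 1.431]), 'qvel': array([-0.001,  0.   , -0.001,  0.001, -0.001, -0.001]), 'tau': array([ -0.001, -48.063,  29.853,   0.02 ,  -0.   ,   0.   ]), 'tcp_pos': array([0.235, 0.524, 0.23 ]), 'orientation': array([-0.   ,  0.209,  0.978, -0.001]), 'wrist_force': array([-0.634, -0.582, -0.313]), 'ft_torque': array([ 0.027,  0.007, -0.004]), 'grip_force': np.float64(0.0), 'finger_gap': np.float64(0.085)}
scene {'camera_matrix': array([[482.6284,   0.    , 322.6592],
       [  0.    , 482.6284, 202.5501],
       [  0.    ,   0.    ,   1.    ]]), 'pose': array([[ 0.431 ,  0.7113, -0.5552, -0.0191],
       [-0.9023,  0.3312, -0.2761, -0.3448],
       [-0.0125,  0.62  ,  0.7845,  0.8791],
       [ 0.    ,  0.    ,  0.    ,  1.    ]])}
top {'camera_matrix': array([[385.3605,   0.    , 323.187 ],
       [  0.    , 385.3605, 196.4633],
       [  0.    ,   0.    ,   1.    ]]), 'pose': array([[-0.0003,  0.9854, -0.1704,  0.3962],
       [-0.9997, -0.0044, -0.0234, -0.0753],
       [-0.0238,  0.1704,  0.9851,  0.9338],
       [ 0.    ,  0.    ,  0.    ,  1.    ]])}
```

View pics/scene0.png

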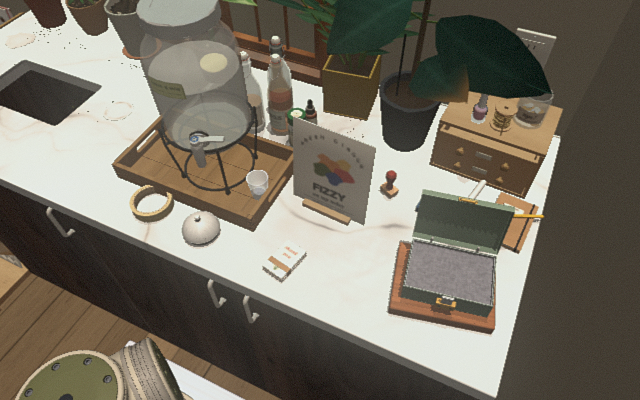

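View pics/top0.png

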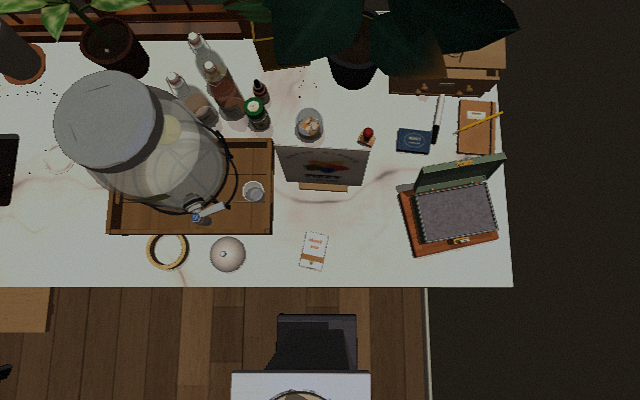

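The pack is seen at about (313,251) in top and (285,262) in scene. The tin is at about (455,215) top and (450,280) scene, with its lid open at the back. The sign stands behind the pack. I'll zoom in on the pack and tin.

```bash
cat > h.py <<'E'
import numpy as np,cv2
from workcell import telemetry, imaging
from scipy.spatial.transform import Rotation as R
from scipy.optimize import least_squares
np.set_printoptions(precision=4,suppress=True)
D=np.diag([1,-1,-1.])
def proj(P,cam):
    K=cam["camera_matrix"];T=np.array(cam["pose"]);c=(np.atleast_2d(P)-T[:3,3])@T[:3,:3]@D
    q=c@K.T;return q[:,:2]/q[:,2:]
def ray(uv,z,cam):
    K=cam["camera_matrix"];T=np.array(cam["pose"]);uv=np.atleast_2d(uv)
    d=np.c_[uv,np.ones(len(uv))]@np.linalg.inv(K).T@D@T[:3,:3].T
    return T[:3,3]+d*((z-T[2,3])/d[:,2])[:,None]
E
python3 - <<'E'
from h import *
ct,cs=[imaging.camera_params(n) for n in("top","scene")]
print(proj([[0,0,0],[.235,.525,.23]],ct),proj([[0,0,0],[.235,.525,.23]],cs))
t=cv2.imread("pics/top0.png");s=cv2.imread("pics/scene0.png")
up=lambda i,f:cv2.resize(i,None,fx=f,fy=f,interpolation=cv2.INTER_CUBIC)
a=up(t[145:265,390:520],3);b=up(s[180:330,380:530],2.4)   # 390x360, 360x360
c=up(t[222:280,280:350],4);d=up(s[230:290,250:320],4)   # 280x232
o=np.zeros((600,760,3),np.uint8)
o[:360,:390]=a;o[:360,395:755]=b;o[362:594,:280]=c;o[362:600,395:675]=d[:238]
cv2.imwrite("pics/crop1.png",o)
E
```

```text
[[299.3174 444.5471]
 [ -7.4282 355.9572]] [[145.5947 455.6683]
 [-38.9337 166.5547]]
```

View pics/crop1.png

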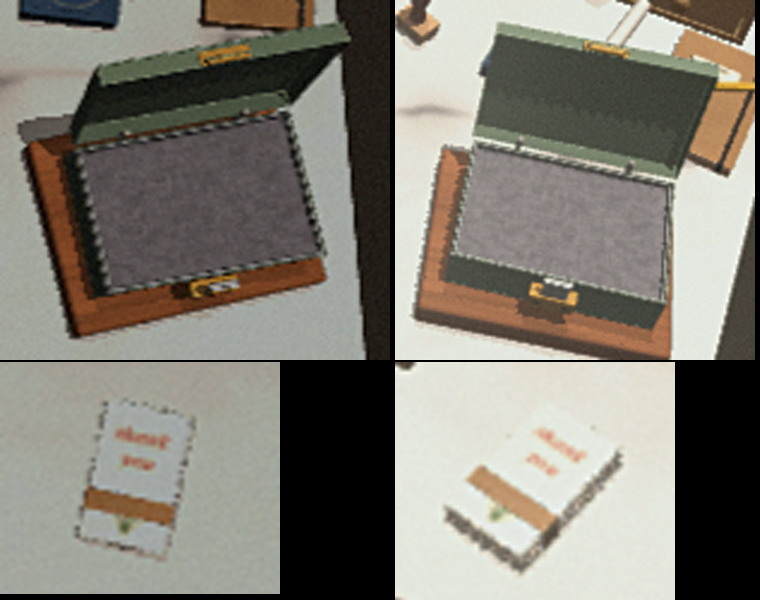

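```bash
cat > fit.py <<'E'
from h import *
ct,cs=[imaging.camera_params(n) for n in("top","scene")]
A=lambda p,f,ox,oy,cx,cy:(np.array(p,float)-[ox,oy])/f+[cx,cy]
tt=A([(78,150),(288,112),(325,255),(103,293)],3,0,0,390,145); ts=A([(477,145),(673,182),(665,300),(455,255)],2.4,395,0,380,180)
pt=A([(103,400),(196,415),(167,558),(77,538)],4,0,362,280,222); ps=A([(550,403),(622,452),(521,556),(445,508)],4,395,362,250,230)
def W(p,L): # x,y,yaw
    c,s=np.cos(p[2]),np.sin(p[2]);L=np.array(L,float)
    return np.c_[p[0]+c*L[:,0]-s*L[:,1],p[1]+s*L[:,0]+c*L[:,1],L[:,2]]
def fit(L,a,b,x0,free,zt):
    def f(p):
        z=p[3] if free else 0
        P=W(p,L);P[:,2]+=z
        return np.r_[(proj(P,ct)-a).ravel(),(proj(P,cs)-b).ravel()]
    r=least_squares(f,x0);print(r.x,np.degrees(r.x[2]),"res",np.round(r.fun,1));return r.x
h=lambda x,y,z:[(x,y,z),(x,-y,z),(-x,-y,z),(-x,y,z)]
print("tin rays h=26",ray(tt,.072,ct)[:,:2],ray(ts,.072,cs)[:,:2])
T=fit(h(.060,.0815,.046),tt,ts,[.45,-.4,0,.026],True,0)
P=fit(h(.042,.027,.018),pt,ps,[.35,0,0],False,0)
P2=fit(h(.042,.027,.018),pt,ps,[.35,0,0,0],True,0)
lt=A([(102,67),(345,25)],3,0,0,390,145);ls=A([(497,25),(718,66)],2.4,395,0,380,180)
a=1.75
q=[(.059-.115*np.cos(a)+.015*np.sin(a),s*.0835,.047+.115*np.sin(a)+.015*np.cos(a)+T[3]) for s in(1,-1)]
print("lid edge",proj(W(T,q),ct)-lt,proj(W(T,q),cs)-ls,W(T,q))
bt=A([(77,327),(325,270),(30,143)],3,0,0,390,145)
print(ray(bt,T[3],ct))
print("stamp,pad,sign",ray([(368,133),(414,140),(322,187)],.03,ct)[:,:2])
E
python3 fit.py
```

```text
tin rays h=26 [[ 0.5478 -0.2645]
 [ 0.5761 -0.4231]
 [ 0.4683 -0.4424]
 [ 0.4407 -0.2784]] [[ 0.5422 -0.2685]
 [ 0.5751 -0.4241]
 [ 0.4682 -0.4428]
 [ 0.437  -0.2864]]
[ 0.5112 -0.3552  0.1757  0.0164] 10.069438252859147 res [-1.1 -2.8 -1.1 -2.7 -0.2  1.2  2.2  1.5 -0.3 -3.2  0.2 -1.   0.1  3.9
 -0.9  1.9]
[ 0.4234 -0.0335 -0.2048] -11.731935537937959 res [ 1.5  0.1  0.5  1.   0.6  0.6  0.5  0.8 -1.1 -2.   0.5 -1.5 -0.   0.7
 -1.  -1.2]
[ 0.4256 -0.0319 -0.2054 -0.0085] -11.767151952588392 res [ 1.1 -0.5 -0.1  0.3 -0.1 -0.5  0.1 -0.2 -1.1 -0.8  0.5 -0.4  0.1  1.6
 -0.7 -0.2]
lid edge [[-2.0689 -1.4621]
 [-1.8392 -2.0165]] [[ 1.0665 -1.02  ]
 [-0.0591 -0.1965]] [[ 0.5894 -0.2565  0.1739]
 [ 0.6186 -0.4209  0.1739]]
[[ 0.4172 -0.2701  0.0164]
 [ 0.4612 -0.4652  0.0164]
 [ 0.5634 -0.2386  0.0164]]
stamp,pad,sign [[ 0.7095 -0.1634]
 [ 0.6908 -0.2745]
 [ 0.5756 -0.051 ]]
```

```bash
cat >> h.py <<'E'
def go(*tg):
    "tg: (x,y,z,yaw_deg of tool y); prints tool shift mm, turn rad"
    s=telemetry.get_state();Rt=R.from_quat(np.roll(s["orientation"],-1));p=s["tcp_pos"]
    for x,y,z,w in tg:
        w=np.radians(w);ty=np.array([np.cos(w),np.sin(w),0]);tz=np.array([0,0,-1.]);tx=np.cross(ty,tz)
        Rd=R.from_matrix(np.c_[tx,ty,tz])
        d=Rt.inv().apply(np.array([x,y,z])-p)*1000
        print("go",np.round(d,1),np.round((Rt.inv()*Rd).as_rotvec(),3),"dist",round(float(np.linalg.norm(d))),end="\n")
E
python3 - <<'E'
from h import *
go((.31,.21,.24,70),(.40,-.033,.24,78.3))
ct=imaging.camera_params("top")
print("tap",ray([(200,215),(220,205)],.18,ct),"bell",ray([(228,254)],.03,ct),"disp foot",ray([(185,205)],.02,ct), "sign foot front",ray([(302,186),(347,191)],0,ct),"top",ray([(275,147),(369,147)],.23,ct))
E
```

```text
go [-196.9 -256.1   -9.1] [-0.002 -0.    -0.073] dist 323
go [-378.5 -440.9   -8.9] [-0.002 -0.    -0.218] dist 581
tap [[0.4904 0.1872 0.18  ]
 [0.5103 0.1481 0.18  ]] bell [[0.4173 0.1685 0.03  ]] disp foot [[0.5349 0.2808 0.02  ]] sign foot front [[ 0.5843 -0.0007  0.    ]
 [ 0.5712 -0.1117  0.    ]] top [[ 0.6139  0.0331  0.23  ]
 [ 0.6125 -0.1452  0.23  ]]
```

Emit:
step_arm --moves '[[[-197,-256,-9],[0,0,-0.073],85],[[-197,-256,-9],[0,0,-0.073],85],[[-197,-256,-9],[0,0,-0.073],85],[[-197,-256,-9],[0,0,-0.073],85],[[-197,-256,-9],[0,0,-0.073],85],[[-197,-256,-9],[0,0,-0.073],85],[[-197,-256,-9],[0,0,-0.073],85],[[-197,-256,-9],[0,0,-0.073],85]]'

```text
clock: 0.77
tcp_pos: [0.3099, 0.2079, 0.2401]
orientation: [0.0, 0.174, 0.985, -0.0]
wrist_force: [-0.0, -0.3, -0.3]
finger_gap: 0.0851
grip_force: 0.0
```

```bash
python3 -c "
from h import *
go((.395,-.033,.24,78.3));print(telemetry.get_state()['tcp_pos'],telemetry.get_state()['joint_pos'])"
```

```text
go [-162.4 -197.2    0.3] [-0.001  0.    -0.145] dist 255
[0.3099 0.2079 0.2401] [ 0.3753 -0.0825 -0.3854  1.2682 -0.0006  0.7246]
```

Emit:
step_arm --moves '[[[-162,-197,0],[0,0,-0.145],85],[[-162,-197,0],[0,0,-0.145],85],[[-162,-197,0],[0,0,-0.145],85],[[-162,-197,0],[0,0,-0.145],85],[[-162,-197,0],[0,0,-0.145],85],[[-162,-197,0],[0,0,-0.145],85],[[-162,-197,0],[0,0,-0.145],85],[[-162,-197,0],[0,0,-0.145],85]]'

```text
clock: 1.43
tcp_pos: [0.3963, -0.0333, 0.2399]
orientation: [0.0, 0.105, 0.995, -0.0]
wrist_force: [0.0, 0.7, 0.3]
finger_gap: 0.0849
grip_force: 0.0
```

```bash
python3 - <<'E'
from h import *
c=imaging.camera_params("wrist");im=imaging.read_camera("wrist")
cv2.imwrite("pics/w1.png",im[:,:,::-1]);np.savez("w1",**c);print(c,telemetry.get_state()["tcp_pos"])
P=np.array([.4234,-.0335,-.2048])
q=[(x,y,z) for z in(0,.018) for x,y in((.042,.027),(.042,-.027),(-.042,-.027),(-.042,.027))]
k,s=np.cos(P[2]),np.sin(P[2])
print(proj([(P[0]+k*x-s*y,P[1]+s*x+k*y,z) for x,y,z in q],c))
E
```

```text
{'camera_matrix': array([[329.2544,   0.    , 318.4904],
       [  0.    , 329.2544, 196.3862],
       [  0.    ,   0.    ,   1.    ]]), 'pose': array([[ 0.2095, -0.9245, -0.3183,  0.3136],
       [ 0.9778,  0.198 ,  0.0685, -0.0152],
       [-0.0003, -0.3256,  0.9455,  0.3822],
       [ 0.    ,  0.    ,  0.    ,  1.    ]])} [ 0.3953 -0.0315  0.2398]
[[344.5377 212.6023]
 [301.2988 212.8502]
 [299.6213 145.9096]
 [345.9409 145.6221]
 [345.6581 218.1986]
 [300.5523 218.4554]
 [298.7413 148.8275]
 [347.21   148.5277]]
```

View pics/w1.png

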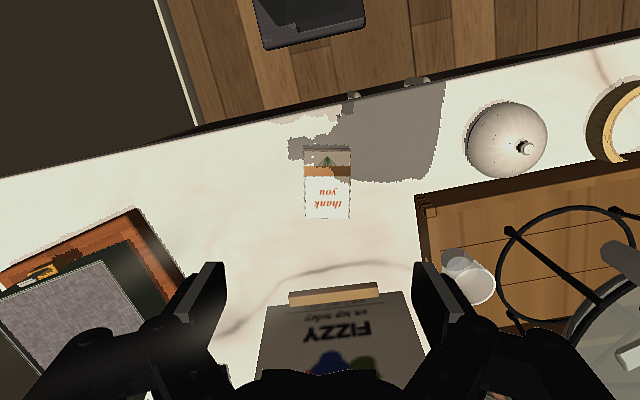

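The pack's top face spans (304,146)–(351,218), about 4 px right of my prediction, so its centre is near (0.424, −0.030). Its yaw is as fitted. The bell is at (507,140), clear of the path.

```bash
python3 -c "
from h import *
go((.4243,-.030,.1,78.3),(.4243,-.030,.001,78.3));print(telemetry.get_state()['tcp_pos'])"
```

```text
go [-28.2   7.4 139.8] [ 0.    -0.001 -0.004] dist 143
go [-28.3   7.4 238.8] [ 0.    -0.001 -0.004] dist 241
[ 0.3953 -0.0315  0.2398]
```

Emit:
step_arm --moves '[[[-28,7,35],[0,0,0],85],[[-28,7,75],[0,0,0],85],[[-28,7,115],[0,0,0],85],[[-28,7,150],[0,0,0],85],[[-28,7,180],[0,0,0],85],[[-28,7,205],[0,0,0],85],[[-28,7,215],[0,0,0],85],[[-28,7,220],[0,0,0],85]]'

```text
clock: 2.15
tcp_pos: [0.4215, -0.0268, 0.0182]
orientation: [-0.002, 0.101, 0.995, 0.001]
wrist_force: [0.7, -0.7, -0.2]
finger_gap: 0.0849
grip_force: 0.0
```

```bash
python3 - <<'E'
from h import *
c=imaging.camera_params("wrist");im=imaging.read_camera("wrist")
cv2.imwrite("pics/w2.png",im[:,:,::-1])
go((.4243,-.030,.001,78.3));print(telemetry.get_state()["tcp_pos"])
E
```

```text
go [-2.8 -2.3 17.5] [ 0.001 -0.004  0.002] dist 18
[ 0.4221 -0.0272  0.0185]
```

View pics/w2.png

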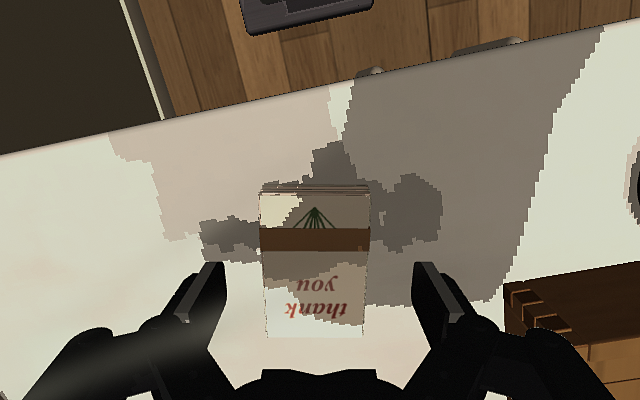

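The pack lies between the open fingers, centred at column 314 against 319 for the gripper. I'll descend and close.

Emit:
step_arm --moves '[[[-2,-1,8],[0,0,0],85],[[-2,-1,14],[0,0,0],85],[[-2,-1,17],[0,0,0],85],[[-2,-1,17],[0,0,0],70],[[-2,-1,17],[0,0,0],60],[[-2,-1,17],[0,0,0],50],[[-2,-1,17],[0,0,0],45],[[-2,-1,17],[0,0,0],45]]' --grip_force 40

```text
clock: 2.87
tcp_pos: [0.4262, -0.0304, 0.004]
orientation: [0.0, 0.102, 0.995, 0.0]
wrist_force: [-1.2, 1.0, 6.5]
finger_gap: 0.0504
grip_force: 42.2
```

Emit:
step_arm --moves '[[[0,0,0],[0,0,0],45],[[0,0,0],[0,0,0],45],[[0,0,0],[0,0,0],45],[[0,0,0],[0,0,0],45]]'

```text
clock: 3.2
tcp_pos: [0.4263, -0.0303, 0.004]
orientation: [0.001, 0.102, 0.995, 0.0]
wrist_force: [-1.4, 0.5, 5.1]
finger_gap: 0.0505
grip_force: 42.2
```

Emit:
step_arm --moves '[[[0,0,-5],[0,0,0],45],[[0,0,-20],[0,0,0],45],[[0,0,-50],[0,0,0],45],[[0,0,-85],[0,0,0],45],[[0,0,-120],[0,0,0],45],[[0,0,-155],[0,0,0],45],[[0,0,-190],[0,0,0],45],[[0,0,-220],[0,0,0],45]]'

```text
clock: 3.87
tcp_pos: [0.4258, -0.0303, 0.2261]
orientation: [0.001, 0.102, 0.995, -0.0]
wrist_force: [1.1, -0.3, -1.1]
finger_gap: 0.0509
grip_force: 42.1
```

```bash
python3 -c "
from h import *
s=telemetry.get_state();print(s['tcp_pos'],s['finger_gap'],s['grip_force'],s['wrist_force'])
go((.42,-.32,.23,100))"
```

```text
[ 0.4258 -0.0303  0.2261] 0.050870688755468366 42.067936062812805 [ 1.1444 -0.2808 -1.0685]
go [ -53.  -284.9   -3.8] [-0.     0.002 -0.378] dist 290
```

Emit:
step_arm --moves '[[[-53,-285,-4],[0,0,-0.378],45],[[-53,-285,-4],[0,0,-0.378],45],[[-53,-285,-4],[0,0,-0.378],45],[[-53,-285,-4],[0,0,-0.378],45],[[-53,-285,-4],[0,0,-0.378],45],[[-53,-285,-4],[0,0,-0.378],45],[[-53,-285,-4],[0,0,-0.378],45],[[-53,-285,-4],[0,0,-0.378],45]]'

```text
clock: 4.53
tcp_pos: [0.4197, -0.3251, 0.2272]
orientation: [0.0, -0.085, 0.996, -0.001]
wrist_force: [0.8, -0.8, -0.7]
finger_gap: 0.0511
grip_force: 42.1
```

Emit:
step_arm --moves '[[[0,0,0],[0,0,0],45],[[0,0,0],[0,0,0],45],[[0,0,0],[0,0,0],45]]'

```text
clock: 4.78
tcp_pos: [0.4197, -0.319, 0.2271]
orientation: [-0.0, -0.087, 0.996, 0.001]
wrist_force: [-0.0, 0.3, -0.6]
finger_gap: 0.0509
grip_force: 42.1
```

```bash
python3 - <<'E'
from h import *
s=telemetry.get_state();print(s["tcp_pos"])
c=imaging.camera_params("wrist");im=imaging.read_camera("wrist")
cv2.imwrite("pics/w3.png",im[:,:,::-1]);np.savez("w3",**c);print(c["pose"])
E
```

```text
[ 0.4197 -0.319   0.2271]
[[-0.1719 -0.9317 -0.32    0.3365]
 [ 0.9851 -0.1619 -0.0579 -0.3333]
 [ 0.0022 -0.3252  0.9456  0.3694]
 [ 0.      0.      0.      1.    ]]
```

View pics/w3.png

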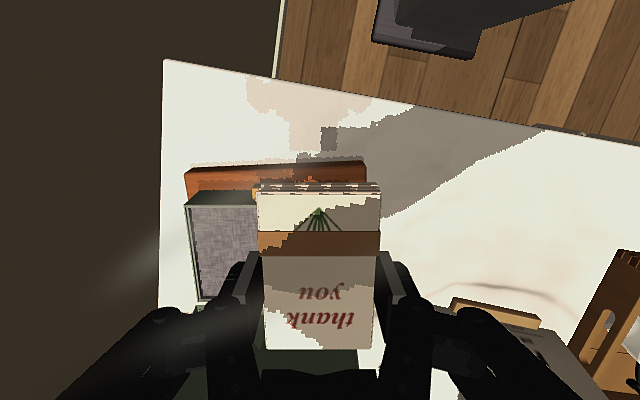

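Over the tin: the rim's front right corner is at (187,206), its visible back right end is at (197,300), and the board's front top corners are at (185,170) and (366,161). The pack is held square, columns 257–380. I'll refit the tin with the partly hidden back rim left free.

```bash
cat > fit2.py <<'E'
import io,contextlib
with contextlib.redirect_stdout(io.StringIO()):
    from fit import *
cw=dict(np.load("w3.npz"))
def f(p,lab=False):
    x,y,w,z,xb=p
    L=[(xb,.0825,.046),(xb,-.0825,.046),(-.061,-.0825,.046),(-.061,.0825,.046)]
    P=W(p,L);P[:,2]+=z
    a=1.75;Q=W(p,[(.059-.115*np.cos(a)+.015*np.sin(a),s*.0835,.047+.115*np.sin(a)+.015*np.cos(a)) for s in(1,-1)]);Q[:,2]+=z
    r=[proj(P,ct)-tt,proj(P,cs)-ts,proj(P[2:3],cw)-[(187,206)],proj(Q,ct)-lt,proj(Q,cs)-ls]
    return np.concatenate(r).ravel()
r=least_squares(f,[.51,-.355,.17,.026,.055],loss="soft_l1");print(r.x,np.degrees(r.x[2]));print(np.round(r.fun.reshape(-1,2),1).tolist())
for z in(.018,.022,.026,.030):
    def g(p): return f(np.r_[p[:3],z,p[3]])
    q=least_squares(g,[.51,-.355,.17,.055],loss="soft_l1");print(z,q.x,round(q.cost,2), np.round(g(q.x)[16:18],1))
print("board front corners w",ray([(185,170),(366,161)],.022,cw)[:,:2],"top",ray(bt,.022,ct)[:,:2])
E
python3 fit2.py
```

```text
[ 0.5154 -0.3545  0.1721  0.0142  0.05  ] 9.859240548465605
[[-1.1, -0.3], [-0.3, -0.1], [-0.5, -0.1], [1.1, 0.0], [-1.2, -0.5], [0.4, 2.3], [0.4, 3.1], [-1.4, 0.7], [-3.7, -4.6], [-2.6, -3.4], [-2.6, -3.6], [1.5, -2.0], [-0.1, -1.1]]
0.018 [ 0.5144 -0.3537  0.1741  0.0499] 25.32 [-4.4 -4. ]
0.022 [ 0.5133 -0.3529  0.1754  0.0499] 27.65 [-5.1 -3.4]
0.026 [ 0.5121 -0.352   0.1743  0.0497] 31.45 [-5.7 -3. ]
0.03 [ 0.5108 -0.3511  0.172   0.0494] 36.54 [-6.3 -2.9]
board front corners w [[ 0.4491 -0.4599]
 [ 0.4057 -0.2686]] top [[ 0.4171 -0.269 ]
 [ 0.4608 -0.4628]
 [ 0.5624 -0.2376]]
```

```bash
python3 -c "
from h import *
go((.516,-.353,.2271,100),(.516,-.353,.10,100))"
```

```text
go [-88.6 -50.6   0.1] [ 0.001 -0.     0.001] dist 102
go [-88.7 -50.8 127.2] [ 0.001 -0.     0.001] dist 163
```

Emit:
step_arm --moves '[[[-30,-17,0],[0,0,0],45],[[-60,-34,0],[0,0,0],45],[[-89,-51,10],[0,0,0],45],[[-89,-51,40],[0,0,0],45],[[-89,-51,70],[0,0,0],45],[[-89,-51,100],[0,0,0],45],[[-89,-51,120],[0,0,0],45],[[-89,-51,127],[0,0,0],45]]'

```text
clock: 5.5
tcp_pos: [0.5151, -0.3511, 0.0965]
orientation: [-0.002, -0.088, 0.996, 0.003]
wrist_force: [-0.6, 1.3, -1.1]
finger_gap: 0.0508
grip_force: 42.1
```

```bash
python3 - <<'E'
from h import *
s=telemetry.get_state();print(s["tcp_pos"],s["wrist_force"])
c=imaging.camera_params("wrist");im=imaging.read_camera("wrist")
sc=imaging.read_camera("scene")
o=np.zeros((600,800,3),np.uint8);o[:400,:640]=im;
o=np.zeros((600,800,3),np.uint8);o[:300,:]=cv2.resize(im[100:325,20:620],(800,300));o[300:,:400]=cv2.resize(sc[170:320,370:570],(400,300))
cv2.imwrite("pics/w4.png",o[:,:,::-1]);np.savez("w4",**c);print(c["pose"])
E
```

```text
[ 0.5151 -0.3511  0.0965] [-0.568   1.3211 -1.1378]
[[-0.1742 -0.9327 -0.3159  0.4325]
 [ 0.9847 -0.163  -0.0618 -0.3661]
 [ 0.0061 -0.3218  0.9468  0.2392]
 [ 0.      0.      0.      1.    ]]
```

View pics/w4.png

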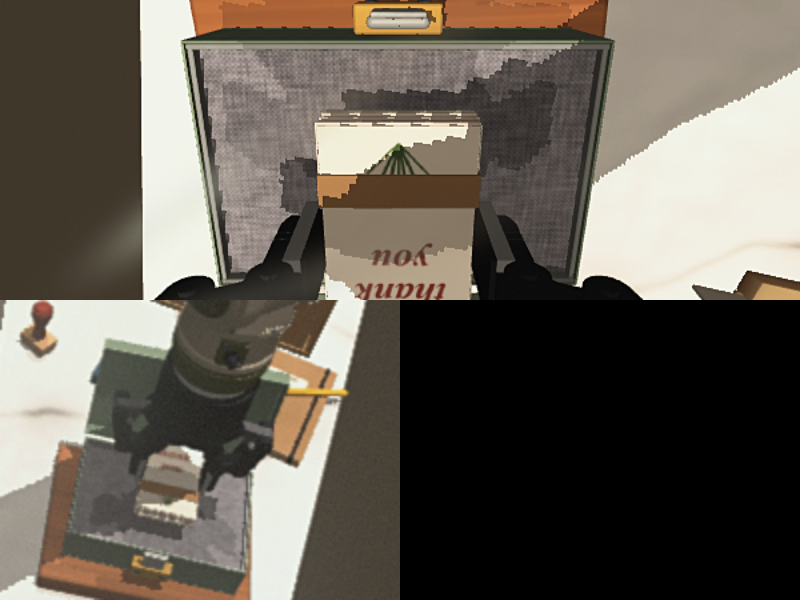

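The pack hangs over the tray, clear of the lid. The rim's front corners are at (182,42) and (613,42) in the crop, and the pack's front top edge is at row 123, columns 316–481.

```bash
python3 - <<'E'
from h import *
c=dict(np.load("w4.npz"));u=lambda p:np.array(p)/(4/3)+[20,100]
for h in(.014,.018,.022,.026):
    a=ray(u([(182,42),(613,42),(222,281),(575,281)]),h+.046,c)
    m=(a[0]+a[1])/2;v=a[1]-a[0];yaw=np.degrees(np.arctan2(-v[0],v[1]));w=np.radians(yaw)
    print(h,"width",np.linalg.norm(v[:2]),"yaw",yaw,"origin",m[:2]+.062*np.array([np.cos(w),np.sin(w)]),"backwidth",np.linalg.norm((a[3]-a[2])[:2]),"depth",np.linalg.norm((a[2]-a[0])[:2]))
b=ray(u([(316,122),(481,122)]),.0965-.004+.018,c);m=b.mean(0);v=b[1]-b[0];w=np.arctan2(-v[0],v[1]);print("pack front w",np.linalg.norm(v),np.degrees(w),"centre",m[:2]+.042*np.array([np.cos(w),np.sin(w)]))
E
```

```text
0.014 width 0.174113131699438 yaw 9.985960586112121 origin [ 0.517  -0.3501] backwidth 0.17253270305335103 depth 0.11529556841961054
0.018 width 0.17022567747387235 yaw 9.98596058611214 origin [ 0.5165 -0.3502] backwidth 0.16868053533350988 depth 0.11272134417663084
0.022 width 0.1663382232483066 yaw 9.985960586112126 origin [ 0.516  -0.3503] backwidth 0.16482836761366873 depth 0.11014711993365109
0.026 width 0.162450769022741 yaw 9.985960586112123 origin [ 0.5154 -0.3504] backwidth 0.1609761998938277 depth 0.1075728956906714
pack front w 0.05081816286091731 9.919676361248476 centre [ 0.5147 -0.3507]
```

Emit:
step_arm --moves '[[[0,0,10],[0,0,0],45],[[0,0,17],[0,0,0],45],[[0,0,20],[0,0,0],45],[[0,0,22],[0,0,0],45],[[0,0,23],[0,0,0],45],[[0,0,24],[0,0,0],45],[[0,0,24],[0,0,0],45]]'

```text
clock: 6.18
tcp_pos: [0.5167, -0.3551, 0.0765]
orientation: [0.0, -0.087, 0.996, -0.0]
wrist_force: [-0.3, 0.4, -0.9]
finger_gap: 0.0509
grip_force: 42.2
```

Emit:
step_arm --moves '[[[0,0,1],[0,0,0],45],[[0,0,2],[0,0,0],45],[[0,0,3],[0,0,0],45],[[0,0,3],[0,0,0],45]]'

```text
clock: 6.52
tcp_pos: [0.5165, -0.3549, 0.0731]
orientation: [-0.0, -0.087, 0.996, 0.0]
wrist_force: [-1.1, 0.4, -1.1]
finger_gap: 0.0509
grip_force: 42.2
```

Emit:
step_arm --moves '[[[0,0,1],[0,0,0],45],[[0,0,2],[0,0,0],45],[[0,0,3],[0,0,0],45],[[0,0,4],[0,0,0],45],[[0,0,4],[0,0,0],45]]'

```text
clock: 6.93
tcp_pos: [0.5166, -0.3549, 0.0703]
orientation: [0.0, -0.087, 0.996, -0.0]
wrist_force: [-2.5, 0.4, 4.9]
finger_gap: 0.0508
grip_force: 42.8
```

Emit:
step_arm --moves '[[[0,0,1],[0,0,0],45],[[0,0,2],[0,0,0],45],[[0,0,2],[0,0,0],45]]'

```text
clock: 7.18
tcp_pos: [0.5166, -0.3549, 0.0703]
orientation: [0.001, -0.087, 0.996, -0.001]
wrist_force: [-5.7, 3.8, 16.2]
finger_gap: 0.0507
grip_force: 44.0
```

Emit:
step_arm --moves '[[[0,0,-2],[0,0,0],45],[[0,0,-2],[0,0,0],52],[[0,0,-2],[0,0,0],56],[[0,0,-2],[0,0,0],60],[[0,0,-2],[0,0,0],66],[[0,0,-2],[0,0,0],70],[[0,0,-2],[0,0,0],70],[[0,0,-2],[0,0,0],70]]'

```text
clock: 7.85
tcp_pos: [0.5166, -0.3548, 0.069]
orientation: [-0.0, -0.087, 0.996, 0.0]
wrist_force: [0.8, -0.1, -0.3]
finger_gap: 0.0701
grip_force: 0.0
```

Emit:
step_arm --moves '[[[0,0,-5],[0,0,0],70],[[0,0,-15],[0,0,0],70],[[0,0,-40],[0,0,0],70],[[0,0,-75],[0,0,0],70],[[0,0,-110],[0,0,0],70],[[0,0,-140],[0,0,0],70],[[20,0,-150],[0,0,0],40],[[50,0,-150],[0,0,0],0]]'

```text
clock: 8.52
tcp_pos: [0.4703, -0.365, 0.2245]
orientation: [0.003, -0.088, 0.996, -0.003]
wrist_force: [-1.0, -0.6, -0.2]
finger_gap: 0.047
grip_force: 0.0
```

Emit:
step_arm --moves '[[[40,0,0],[0,0,0],0],[[60,0,0],[0,0,0],0],[[60,0,0],[0,0,0],0],[[60,0,0],[0,0,0],0],[[60,0,0],[0,0,0],0]]'

```text
clock: 8.93
tcp_pos: [0.4088, -0.3743, 0.2202]
orientation: [0.001, -0.087, 0.996, -0.001]
wrist_force: [1.2, -1.0, 0.4]
finger_gap: -0.0001
grip_force: 0.0
```

```bash
python3 - <<'E'
from h import *
s=telemetry.get_state();print(s["tcp_pos"],s["wrist_force"])
c=imaging.camera_params("wrist");im=imaging.read_camera("wrist");sc=imaging.read_camera("scene")
o=np.zeros((600,800,3),np.uint8);o[:400,:640]=im;o[400:,:300]=cv2.resize(sc[180:330,370:595],(300,200))
cv2.imwrite("pics/w5.png",o[:,:,::-1]);np.savez("w5",**c);cv2.imwrite("pics/s5.png",sc[:,:,::-1])
E
```

```text
[ 0.4088 -0.3743  0.2202] [ 1.1825 -0.9503  0.388 ]
```

View pics/w5.png

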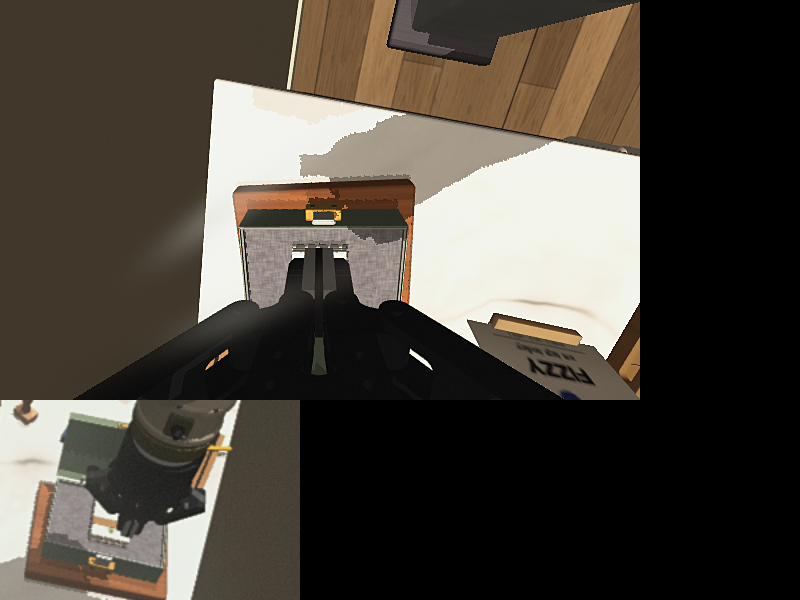

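The pack lies in the tray, with the rim's front corners at (238,228) and (407,228) and the clip at (323,220). Before going behind the lid I'll check where the plant's leaf hangs.

```bash
python3 - <<'E'
from h import *
c=dict(np.load("w5.npz"));ct,cs=[imaging.camera_params(n) for n in("top","scene")]
for h in(.022,.025):
    a=ray([(238,228),(407,228)],h+.046,c);m=a.mean(0);v=a[1]-a[0];w=np.arctan2(-v[0],v[1]);print(h,np.linalg.norm(v),np.degrees(w),m[:2]+.062*np.array([np.cos(w),np.sin(w)]))
def tri(p,q):
    A=[];
    r=[]
    for cam,u in((ct,p),(cs,q)):
        o=np.array(cam["pose"])[:3,3];d=ray([u],0,cam)[0]-o;d/=np.linalg.norm(d);M=np.eye(3)-np.outer(d,d);A.append(M);r.append(M@o)
    x=np.linalg.lstsq(np.vstack(A),np.hstack(r),rcond=None)[0];print("tri",x,proj(x,ct)-p,proj(x,cs)-q)
tri((520,32),(548,95)); tri((372,30),(437,22)); tri((462,158),(516,40) if 0 else (505,240))
w=np.radians(10);O=np.array([.5165,-.352]);X=np.array([np.cos(w),np.sin(w)])
for x in(.13,.12,.05,-.05): print(x,O+x*X)
go(*[(*(O+x*X),z,100) for x,z in((.0,.27),(.135,.27),(.135,.16))])
E
```

```text
0.022 0.1653913664901263 9.892820250289386 [ 0.5183 -0.3509]
0.025 0.16370614551744905 9.89282025028937 [ 0.517  -0.3511]
tri [ 0.8022 -0.4104  0.2957] [[-1.2633  0.9442]] [[ 1.2641 -0.662 ]]
tri [ 0.766  -0.1616  0.3913] [[15.2911 -9.7936]] [[-14.8635   4.6529]]
tri [ 0.6654 -0.4209 -0.0052] [[ 8.4092 -4.2787]] [[-10.5307   2.1821]]
0.13 [ 0.6445 -0.3294]
0.12 [ 0.6347 -0.3312]
0.05 [ 0.5657 -0.3433]
-0.05 [ 0.4673 -0.3607]
go [-109.5    2.9  -50.4] [-0.     0.001  0.001] dist 121
go [-244.5    2.8  -50.3] [-0.     0.001  0.001] dist 250
go [-244.5    2.9   59.7] [-0.     0.001  0.001] dist 252
```

Emit:
step_arm --moves '[[[0,0,-35],[0,0,0],0],[[-30,3,-45],[0,0,0],0],[[-65,3,-45],[0,0,0],0],[[-100,3,-45],[0,0,0],0],[[-135,3,-45],[0,0,0],0],[[-165,3,-45],[0,0,0],0],[[-190,3,-45],[0,0,0],0],[[-200,3,-45],[0,0,0],0]]'

```text
clock: 9.7
tcp_pos: [0.6088, -0.3342, 0.2626]
orientation: [0.0, -0.089, 0.996, 0.001]
wrist_force: [-0.7, 0.7, 0.4]
finger_gap: 0.0002
grip_force: 0.0
```

Emit:
step_arm --moves '[[[-20,0,0],[0,0,0],0],[[-35,0,0],[0,0,0],0],[[-35,0,0],[0,0,0],0],[[-35,0,0],[0,0,0],0]]'

```text
clock: 10.03
tcp_pos: [0.6403, -0.3292, 0.2629]
orientation: [-0.001, -0.088, 0.996, 0.0]
wrist_force: [-0.5, -0.1, 1.1]
finger_gap: -0.0004
grip_force: 0.0
```

```bash
python3 - <<'E'
from h import *
s=telemetry.get_state();print(s["tcp_pos"],s["wrist_force"],s["joint_pos"])
w=np.radians(10);O=np.array([.517,-.352]);X=np.array([np.cos(w),np.sin(w)])
print("tin x",(s["tcp_pos"][:2]-O)@X)
sc=imaging.read_camera("scene");cv2.imwrite("pics/s6.png",cv2.resize(sc[60:340,330:610],(560,560))[:,:,::-1])
E
```

```text
[ 0.6403 -0.3292  0.2629] [-0.467  -0.1315  1.1309] [-0.5862  0.6318  0.6229  1.5634 -0.     -0.7628]
tin x 0.12541967055273884
```

View pics/s6.png

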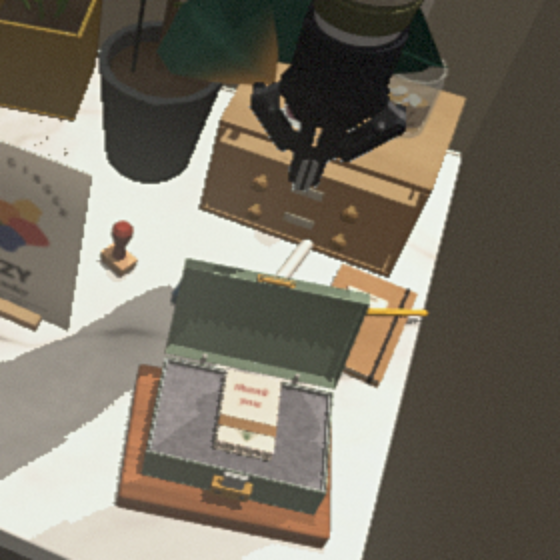

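The pack lies flat inside the tray, at (250,410). The lid is open with its front edge at (275,280), and the shut fingers are above and behind it at (305,175). I'll descend behind the lid.

Emit:
step_arm --moves '[[[-6,0,20],[0,0,0],0],[[-6,0,45],[0,0,0],0],[[-6,0,70],[0,0,0],0],[[-6,0,90],[0,0,0],0],[[-6,0,102],[0,0,0],0],[[-6,0,105],[0,0,0],0],[[-6,0,105],[0,0,0],0]]'

```text
clock: 10.67
tcp_pos: [0.6438, -0.3291, 0.1585]
orientation: [-0.001, -0.087, 0.996, 0.001]
wrist_force: [0.5, 0.3, 0.1]
finger_gap: -0.0002
grip_force: 0.0
```

Emit:
step_arm --moves '[[[4,0,0],[0,0,0],0],[[8,0,0],[0,0,0],0],[[12,0,0],[0,0,0],0],[[16,0,0],[0,0,0],0],[[20,0,0],[0,0,0],0],[[24,0,0],[0,0,0],0],[[28,0,0],[0,0,0],0],[[32,0,0],[0,0,0],0]]'

```text
clock: 11.33
tcp_pos: [0.6131, -0.3349, 0.1594]
orientation: [0.0, -0.087, 0.996, -0.0]
wrist_force: [0.5, -0.3, -0.3]
finger_gap: -0.0001
grip_force: 0.0
```

Emit:
step_arm --moves '[[[4,0,0],[0,0,0],0],[[8,0,0],[0,0,0],0],[[12,0,0],[0,0,0],0],[[16,0,0],[0,0,0],0],[[20,0,0],[0,0,0],0],[[24,0,0],[0,0,0],0],[[27,0,0],[0,0,0],0],[[27,0,0],[0,0,0],0]]'

```text
clock: 12.0
tcp_pos: [0.5862, -0.3396, 0.1593]
orientation: [-0.0, -0.087, 0.996, 0.0]
wrist_force: [0.9, -0.9, -0.4]
finger_gap: -0.0002
grip_force: 0.0
```

```bash
python3 - <<'E'
from h import *
s=telemetry.get_state();print(s["tcp_pos"],s["wrist_force"])
w=np.radians(10);O=np.array([.517,-.352]);X=np.array([np.cos(w),np.sin(w)])
print("tin x",(s["tcp_pos"][:2]-O)@X)
sc=imaging.read_camera("scene");cv2.imwrite("pics/s7.png",cv2.resize(sc[130:340,370:580],(560,560))[:,:,::-1])
E
```

```text
[ 0.5862 -0.3396  0.1593] [ 0.8751 -0.9311 -0.3745]
tin x 0.07033230650661981
```

View pics/s7.png

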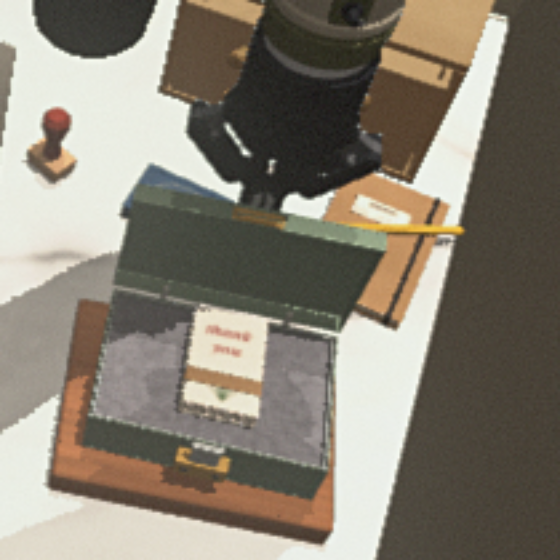

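The lid is tipping up, its edge now near (260,210), with the fingers behind it. The tin hasn't moved. I'll push it past upright, then back off.

Emit:
step_arm --moves '[[[4,0,0],[0,0,0],0],[[8,0,0],[0,0,0],0],[[12,0,0],[0,0,0],0],[[15,0,0],[0,0,0],0],[[18,0,0],[0,0,0],0],[[21,0,0],[0,0,0],0],[[23,0,0],[0,0,0],0],[[23,0,0],[0,0,0],0]]'

```text
clock: 12.72
tcp_pos: [0.5638, -0.3436, 0.1593]
orientation: [-0.0, -0.087, 0.996, 0.0]
wrist_force: [-0.1, -0.4, -0.3]
finger_gap: 0.0002
grip_force: 0.0
```

```bash
cat > lid.py <<'E'
from h import *
# lid angle by template: score green-ness along predicted lid top outline using scene picture
ct,cs=[imaging.camera_params(n) for n in("top","scene")]
s=telemetry.get_state();w=np.radians(10);O=np.array([.517,-.352]);X=np.array([np.cos(w),np.sin(w)]);Y=np.array([-X[1],X[0]])
print(s["clock"],s["tcp_pos"],s["wrist_force"],"tin x",(s["tcp_pos"][:2]-O)@X)
im=imaging.read_camera("scene").astype(int)
for a in(0,.06,.3,.6,.9,1.1,1.2,1.4,1.6):
    x=.059-.115*np.cos(a)+.015*np.sin(a);z=.025+.047+.115*np.sin(a)+.015*np.cos(a)
    P=[(*(O+x*X+y*Y),z) for y in(.0835,-.0835)];print(a,proj(P,cs).round().tolist())
m=((im[...,1]>im[...,0]+4)&(im[...,1]>im[...,2]))
m[:170]=0;m[:,:370]=0;m[340:]=0
r,c=np.nonzero(m);print("green px",m.sum(),"rows",np.percentile(r,[1,50,99]),"cols",np.percentile(c,[1,50,99]))
g=((abs(im[...,0]-im[...,2])<25)&(im.sum(2)>180)&(im.sum(2)<420))[262:292,420:490];print("grey tray frac",g.mean())
print(im[265:290:8,425:490:16].tolist())
cv2.imwrite(f"pics/s_{s['clock']:.1f}.png",im[:,:,::-1].astype(np.uint8))
E
python3 lid.py
```

```text
12.7167 [ 0.5638 -0.3436  0.1593] [-0.0955 -0.3798 -0.2689] tin x 0.0475966264028521
0 [[404.0, 276.0], [496.0, 298.0]]
0.06 [[405.0, 274.0], [497.0, 295.0]]
0.3 [[407.0, 263.0], [502.0, 284.0]]
0.6 [[411.0, 246.0], [507.0, 267.0]]
0.9 [[415.0, 227.0], [511.0, 247.0]]
1.1 [[418.0, 214.0], [513.0, 234.0]]
1.2 [[419.0, 209.0], [514.0, 228.0]]
1.4 [[421.0, 198.0], [515.0, 217.0]]
1.6 [[423.0, 189.0], [515.0, 207.0]]
green px 1944 rows [171. 235. 335.] cols [374. 475. 539.]
grey tray frac 0.5957142857142858
[[[125, 119, 117], [244, 238, 215], [235, 228, 209], [74, 70, 69], [86, 82, 79]], [[151, 144, 139], [238, 233, 210], [171, 128, 91], [132, 127, 127], [133, 129, 125]], [[127, 121, 119], [154, 141, 125], [233, 229, 212], [124, 117, 115], [137, 130, 124]], [[142, 139, 131], [132, 124, 123], [124, 118, 113], [129, 122, 122], [153, 143, 142]]]
```

```bash
python3 - <<'E'
import cv2
for f in("s_12.7",):
    im=cv2.imread(f"pics/{f}.png")[:,:,::-1]
    for c in(425,505): print(c,[(r,im[r,c].tolist()) for r in range(186,256,3)])
E
```

```text
425 [(186, [234, 235, 225]), (189, [236, 238, 229]), (192, [161, 168, 160]), (195, [88, 101, 114]), (198, [88, 104, 119]), (201, [91, 107, 122]), (204, [94, 110, 124]), (207, [89, 106, 121]), (210, [89, 106, 120]), (213, [55, 59, 59]), (216, [104, 111, 95]), (219, [108, 113, 97]), (222, [75, 78, 69]), (225, [76, 78, 70]), (228, [72, 75, 67]), (231, [70, 72, 65]), (234, [85, 89, 77]), (237, [87, 91, 78]), (240, [157, 151, 142]), (243, [73, 69, 65]), (246, [82, 82, 78]), (249, [79, 78, 75]), (252, [81, 79, 74]), (255, [82, 79, 77])]
505 [(186, [90, 74, 56]), (189, [97, 92, 89]), (192, [97, 96, 94]), (195, [41, 42, 41]), (198, [45, 45, 47]), (201, [36, 39, 38]), (204, [26, 23, 25]), (207, [242, 246, 219]), (210, [201, 184, 154]), (213, [207, 160, 91]), (216, [139, 108, 46]), (219, [199, 147, 101]), (222, [190, 143, 99]), (225, [189, 140, 95]), (228, [191, 140, 95]), (231, [157, 169, 145]), (234, [157, 173, 142]), (237, [158, 173, 142]), (240, [60, 61, 52]), (243, [59, 60, 53]), (246, [61, 64, 55]), (249, [241, 232, 215]), (252, [236, 238, 228]), (255, [235, 238, 228])]
```

The lid's edge shows it at about 1.13 rad, in contact or just leaving. I'll back away and let it fall.

Emit:
step_arm --moves '[[[-4,0,0],[0,0,0],0],[[-12,0,0],[0,0,0],0],[[-20,0,-10],[0,0,0],0],[[-25,0,-30],[0,0,0],0],[[-25,0,-60],[0,0,0],0],[[-25,0,-80],[0,0,0],0],[[-25,0,-85],[0,0,0],0],[[-25,0,-85],[0,0,0],0]]'

```text
clock: 13.43
tcp_pos: [0.5906, -0.3395, 0.2463]
orientation: [0.002, -0.087, 0.996, -0.001]
wrist_force: [-0.4, 0.1, -1.6]
finger_gap: -0.0002
grip_force: 0.0
```

Emit:
step_arm --moves '[[[0,0,0],[0,0,0],0],[[0,0,0],[0,0,0],0],[[0,0,0],[0,0,0],0],[[0,0,0],[0,0,0],0],[[0,0,0],[0,0,0],0],[[0,0,0],[0,0,0],0],[[0,0,0],[0,0,0],0],[[0,0,0],[0,0,0],0]]'

```text
clock: 14.1
tcp_pos: [0.5889, -0.3392, 0.2442]
orientation: [0.0, -0.087, 0.996, 0.0]
wrist_force: [0.1, 1.1, 0.1]
finger_gap: -0.0002
grip_force: 0.0
```

```bash
python3 lid.py; python3 - <<'E'
import cv2
im=cv2.imread("pics/s_14.1.png")
if im is None:
    import glob;print(glob.glob("pics/s_*"))
else:
    im=im[:,:,::-1]
    for c in(425,475): print(c,[(r,im[r,c].tolist()) for r in range(225,310,3)])
E
```

```text
14.1 [ 0.5889 -0.3392  0.2442] [0.1016 1.1171 0.1227] tin x 0.07303724306596907
0 [[404.0, 276.0], [496.0, 298.0]]
0.06 [[405.0, 274.0], [497.0, 295.0]]
0.3 [[407.0, 263.0], [502.0, 284.0]]
0.6 [[411.0, 246.0], [507.0, 267.0]]
0.9 [[415.0, 227.0], [511.0, 247.0]]
1.1 [[418.0, 214.0], [513.0, 234.0]]
1.2 [[419.0, 209.0], [514.0, 228.0]]
1.4 [[421.0, 198.0], [515.0, 217.0]]
1.6 [[423.0, 189.0], [515.0, 207.0]]
green px 3357 rows [173. 269. 330.] cols [376.56 462.   537.  ]
grey tray frac 0.3495238095238095
[[[235, 238, 220], [222, 209, 180], [212, 198, 171], [202, 192, 164], [137, 146, 121]], [[240, 241, 216], [228, 219, 189], [230, 221, 192], [227, 218, 186], [156, 169, 138]], [[136, 146, 122], [135, 145, 117], [182, 173, 150], [229, 219, 191], [131, 142, 117]], [[86, 86, 79], [94, 94, 76], [135, 145, 122], [131, 141, 116], [127, 138, 113]]]
425 [(225, [236, 237, 228]), (228, [164, 159, 146]), (231, [150, 144, 135]), (234, [156, 149, 138]), (237, [105, 111, 95]), (240, [104, 110, 94]), (243, [110, 115, 98]), (246, [139, 135, 117]), (249, [236, 230, 205]), (252, [234, 234, 207]), (255,
[... 414 characters left out ...]
53, 104, 72])]
475 [(225, [236, 237, 227]), (228, [236, 236, 227]), (231, [236, 235, 226]), (234, [236, 234, 224]), (237, [233, 230, 221]), (240, [236, 233, 223]), (243, [235, 230, 221]), (246, [165, 173, 145]), (249, [154, 165, 134]), (252, [135, 145, 120]), (255, [232, 216, 188]), (258, [228, 217, 188]), (261, [227, 218, 187]), (264, [228, 215, 185]), (267, [163, 158, 135]), (270, [227, 215, 186]), (273, [228, 218, 190]), (276, [228, 218, 188]), (279, [226, 216, 187]), (282, [225, 213, 184]), (285, [191, 184, 159]), (288, [131, 143, 115]), (291, [134, 145, 120]), (294, [136, 147, 122]), (297, [76, 77, 66]), (300, [72, 77, 64]), (303, [76, 79, 70]), (306, [72, 75, 64]), (309, [76, 80, 68])]
```

The lid has fallen and rests about ajar. Now over its front to press.

```bash
python3 -c "
from h import *
go((.4766,-.359,.2442,100),(.4766,-.359,.115,100))"
```

```text
go [114.1  -0.1   0.1] [ 0.  0. -0.] dist 114
go [114.1  -0.1 129.3] [ 0.  0. -0.] dist 172
```

Emit:
step_arm --moves '[[[30,0,0],[0,0,0],0],[[65,0,0],[0,0,0],0],[[95,0,15],[0,0,0],0],[[114,0,45],[0,0,0],0],[[114,0,75],[0,0,0],0],[[114,0,105],[0,0,0],0],[[114,0,123],[0,0,0],0],[[114,0,129],[0,0,0],0]]'

```text
clock: 14.82
tcp_pos: [0.4747, -0.3574, 0.1119]
orientation: [-0.002, -0.087, 0.996, 0.002]
wrist_force: [-0.4, 0.8, -0.2]
finger_gap: 0.0002
grip_force: 0.0
```

Emit:
step_arm --moves '[[[0,0,2],[0,0,0],0],[[0,0,4],[0,0,0],0],[[0,0,6],[0,0,0],0],[[0,0,8],[0,0,0],0],[[0,0,9],[0,0,0],0],[[0,0,10],[0,0,0],0],[[0,0,11],[0,0,0],0],[[0,0,12],[0,0,0],0]]'

```text
clock: 15.48
tcp_pos: [0.4768, -0.359, 0.1035]
orientation: [0.0, -0.087, 0.996, -0.0]
wrist_force: [0.1, 1.0, -0.4]
finger_gap: 0.0001
grip_force: 0.0
```

Emit:
step_arm --moves '[[[0,0,0.7],[0,0,0],0],[[0,0,1.4],[0,0,0],0],[[0,0,2.1],[0,0,0],0],[[0,0,2.8],[0,0,0],0],[[0,0,3.5],[0,0,0],0],[[0,0,4],[0,0,0],0]]'

```text
clock: 15.98
tcp_pos: [0.4766, -0.3589, 0.0991]
orientation: [-0.0, -0.087, 0.996, 0.0]
wrist_force: [0.8, -0.1, -0.3]
finger_gap: 0.0
grip_force: 0.0
```

Emit:
step_arm --moves '[[[0,0,0.7],[0,0,0],0],[[0,0,1.4],[0,0,0],0],[[0,0,2.1],[0,0,0],0],[[0,0,2.8],[0,0,0],0],[[0,0,3.5],[0,0,0],0],[[0,0,4],[0,0,0],0]]'

```text
clock: 16.48
tcp_pos: [0.4767, -0.3588, 0.0951]
orientation: [-0.0, -0.087, 0.996, 0.0]
wrist_force: [0.6, -0.5, -0.0]
finger_gap: 0.0001
grip_force: 0.0
```

Emit:
step_arm --moves '[[[0,0,0.7],[0,0,0],0],[[0,0,1.4],[0,0,0],0],[[0,0,2.1],[0,0,0],0],[[0,0,2.5],[0,0,0],0]]'

```text
clock: 16.82
tcp_pos: [0.4767, -0.359, 0.0932]
orientation: [0.0, -0.087, 0.996, -0.0]
wrist_force: [-1.6, 1.2, 4.8]
finger_gap: 0.0001
grip_force: 2.7
```

Emit:
step_arm --moves '[[[0,0,0.5],[0,0,0],0],[[0,0,1],[0,0,0],0],[[0,0,1.5],[0,0,0],0],[[0,0,2],[0,0,0],0]]'

```text
clock: 17.15
tcp_pos: [0.4766, -0.359, 0.0925]
orientation: [0.0, -0.087, 0.996, -0.001]
wrist_force: [-3.9, 2.7, 11.8]
finger_gap: -0.0002
grip_force: 5.6
```

Emit:
step_arm --moves '[[[0,0,0.5],[0,0,0],0],[[0,0,1],[0,0,0],0],[[0,0,1.5],[0,0,0],0]]'

```text
clock: 17.4
tcp_pos: [0.4762, -0.359, 0.0905]
orientation: [-0.0, -0.087, 0.996, -0.0]
wrist_force: [-3.3, 0.3, 6.0]
finger_gap: 0.0002
grip_force: 2.7
```

Emit:
step_arm --moves '[[[0,0,0.4],[0,0,0],0],[[0,0,0.8],[0,0,0],0],[[0,0,1.2],[0,0,0],0]]'

```text
clock: 17.65
tcp_pos: [0.4768, -0.3589, 0.0879]
orientation: [0.0, -0.087, 0.996, 0.0]
wrist_force: [0.1, 0.3, 0.6]
finger_gap: 0.0002
grip_force: 0.0
```

Emit:
step_arm --moves '[[[0,0,0.4],[0,0,0],0],[[0,0,0.8],[0,0,0],0],[[0,0,1.2],[0,0,0],0]]'

```text
clock: 17.9
tcp_pos: [0.4769, -0.359, 0.0875]
orientation: [0.0, -0.087, 0.996, -0.0]
wrist_force: [-1.5, 1.5, 8.7]
finger_gap: 0.0003
grip_force: 4.3
```

Emit:
step_arm --moves '[[[0,0,0.4],[0,0,0],0],[[0,0,0.7],[0,0,0],0],[[0,0,0.7],[0,0,0],0]]'

```text
clock: 18.15
tcp_pos: [0.4768, -0.3589, 0.0875]
orientation: [0.0, -0.087, 0.996, -0.0]
wrist_force: [-2.9, 2.4, 9.3]
finger_gap: 0.0003
grip_force: 4.9
```

Emit:
step_arm --moves '[[[0,0,-2],[0,0,0],0],[[0,0,-5],[0,0,0],0],[[0,0,-20],[0,0,0],0],[[0,0,-50],[0,0,0],0],[[0,0,-85],[0,0,0],0],[[0,0,-120],[0,0,0],0],[[60,0,-150],[0,0,0],0],[[95,0,-150],[0,0,0],0]]'

```text
clock: 18.82
tcp_pos: [0.4018, -0.3737, 0.2362]
orientation: [0.002, -0.089, 0.996, -0.003]
wrist_force: [-0.9, -0.9, -0.0]
finger_gap: 0.0001
grip_force: 0.0
```

Emit:
step_arm --moves '[[[20,0,-40],[0,0,0],0],[[20,0,-70],[0,0,0],0],[[20,0,-70],[0,0,0],0],[[20,0,-70],[0,0,0],0],[[20,0,-70],[0,0,0],0],[[20,0,-70],[0,0,0],0]]'

```text
clock: 19.32
tcp_pos: [0.38, -0.3755, 0.3015]
orientation: [-0.001, -0.087, 0.996, 0.001]
wrist_force: [0.7, -0.0, -0.4]
finger_gap: 0.0001
grip_force: 0.0
```

```bash
python3 lid.py|head -1; python3 - <<'E'
import cv2,glob,numpy as np
fs=sorted(glob.glob("pics/s_1*.png"));print(fs)
G=[cv2.imread(f)[:,:,::-1].astype(int) for f in fs]
G=[G[1],G[-1]]
for c in(415,425,475,485): 
    for im in G: print(c,im[262:316:2,c].sum(1).tolist())
# tin base/board front edge shift between pictures (small patches)
a,b=[cv2.GaussianBlur(i.astype(np.float32).mean(2),(0,0),1) for i in G]
for n,(r0,r1,c0,c1) in {"lidfront":(268,300,405,430),"tinfoot":(285,325,480,500),"hinge":(228,250,410,430),"clip":(290,312,435,465),"lidlabel":(255,290,425,470)}.items():
    print(n,cv2.phaseCorrelate(a[r0:r1,c0:c1].copy(),b[r0:r1,c0:c1].copy()))
E
```

```text
19.3167 [ 0.38   -0.3755  0.3015] [ 0.6851 -0.0438 -0.3925] tin x -0.13902306311368706
['pics/s_12.7.png', 'pics/s_14.1.png', 'pics/s_19.3.png']
415 [466, 473, 460, 464, 473, 469, 469, 471, 458, 464, 407, 227, 233, 253, 218, 216, 227, 217, 223, 268, 368, 356, 329, 338, 342, 328, 211]
415 [472, 472, 467, 468, 485, 475, 474, 469, 486, 467, 468, 502, 219, 252, 226, 231, 231, 245, 235, 225, 367, 371, 325, 231, 255, 261, 208]
425 [695, 689, 694, 694, 695, 647, 515, 471, 452, 420, 399, 399, 217, 241, 247, 213, 227, 237, 221, 219, 232, 357, 351, 353, 340, 338, 319]
425 [695, 688, 692, 696, 694, 696, 658, 525, 464, 467, 466, 472, 489, 234, 238, 234, 222, 217, 231, 239, 244, 368, 356, 350, 334, 380, 365]
475 [636, 628, 434, 550, 628, 637, 635, 634, 636, 638, 622, 605, 397, 389, 401, 398, 405, 260, 222, 213, 230, 212, 211, 219, 220, 229, 257]
475 [231, 155, 138, 163, 209, 710, 693, 695, 688, 687, 688, 692, 664, 468, 452, 450, 452, 456, 421, 204, 227, 221, 218, 213, 204, 212, 238]
485 [601, 601, 534, 651, 655, 547, 509, 480, 446, 442, 418, 433, 419, 393, 399, 392, 387, 394, 352, 225, 228, 250, 199, 210, 217, 207, 222]
485 [107, 129, 218, 562, 567, 526, 513, 495, 498, 474, 465, 449, 452, 448, 465, 459, 446, 455, 456, 510, 202, 221, 210, 204, 195, 212, 216]
lidfront ((0.6256927587376016, 0.34754765807680066), 0.7272163757681847)
tinfoot ((0.10174298955874939, 0.975034556357933), 0.6839306002855301)
hinge ((0.3242556498910165, 0.5873330564620982), 0.7887749736507733)
clip ((-0.3423864840784816, 0.3935106210889501), 0.819619995686743)
lidlabel ((0.26501520127962763, 0.8830132463025926), 0.39120107168032797)
```

The lid's edge has dropped 2–3 px, as expected going from ajar to shut. The tin's foot line is unchanged.

```bash
python3 -c "
from workcell import env
print(env.hand_in())"
```

```text
the job is handed in; nothing more can be done
None
```

The pack lies flat in the tray, the lid fell shut by its own weight onto its catch, and I pressed it shut with about 13 N at most in the readings; the job is handed in at about 19 s, its verdict not shown.

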